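# Find the rocking pot lid and press it home

### The job

One of the five gel pots in the foam-lined tray has a lid that is not pressed home, though all five look alike: press each white lid lightly near its edge with the fingertips until you find the one that rocks. Then push that lid down firmly at its middle until it is fully home and level. Press the sound lids only lightly, do not pull or lift any lid, and leave the other things where they are.

Things in the scene. Friction and masses are not known exactly. Their poses are not given: they have to be found in the camera images.
- tray: teal punched tray, 171 x 257 mm, rim 52 mm high, fixed to the table; origin under its centre, x across its short side, y along its long side. Dark foam fills it up to z = 44 mm, with pockets at x = -35 and +35, y = -74, 0 and +74 mm. Five hold gel pots; the one at x = +35, y = 0 holds a lacquer bottle, 27 mm across, that reaches z = 76 mm.
- lid_1_top (a point): middle of the top face of one of five identical round press-on lids, 52 mm across; z is the lid's own upward axis. White, 20 mm tall, fluted skirt half hidden in the foam. Tops start 57 to 62 mm above the table: pots stand at differing depths, so neither height nor looks tell which of the five is loose.
- lid_2_top (a point): middle of the top face of one of five identical round press-on lids, 52 mm across; z is the lid's own upward axis. A sound lid sits firmly: pressed anywhere it stays level, and its pot gives on the foam by about 1 mm per 5 N. Sound lids must not be pressed with more than 14 N.
- lid_3_top (a point): middle of the top face of one of five identical round press-on lids, 52 mm across; z is the lid's own upward axis. The loose lid stands 5 mm off its pot's rim, hidden by the skirt, level while untouched. A light press (1 to 5 N) near its edge, on any side, tips it by 0.1 to 0.2 rad, that side down and the other up; let go, it comes level again.
- lid_4_top (a point): middle of the top face of one of five identical round press-on lids, 52 mm across; z is the lid's own upward axis. Seating: about 15 N on its very middle drives the loose lid down 5 mm to the rim; 20 to 25 N within 5 mm of the middle seats it fully (the foam gives another 4 to 5 mm and springs back). Pushed far off the middle it jams aslant.
- lid_5_top (a point): middle of the top face of one of five identical round press-on lids, 52 mm across; z is the lid's own upward axis. Once home the lid stays down, level, and no longer rocks. (The rules call the lids that sit firmly firm_lid_a to firm_lid_d and the other loose_lid; these letters do not follow the numbers here.)
- kit_bottle: lacquer bottle of the kit, 27 x 74 mm, black cap, upright in the tray's sixth pocket; origin at its underside. Bystander: not to be moved.
- lacquer_bottle: lacquer bottle, 27 x 74 mm, black cap, upright on the table left of the tray; origin at its underside. Bystander: not to be moved.
- tweezers: steel tweezers, 12 x 126 x 9 mm, lying on the table in front of the tray; origin under the centre. Bystander: not to be moved.
- tally_counter: round white hand counter with a finger ring, 46 x 67 x 22 mm, on the table behind the tray; origin at its underside. Bystander: not to be moved.
- carton: small folding box, 34 x 34 x 117 mm, upright on the table behind the tray; origin under its centre. Bystander: not to be moved.

How it is judged:
By the outcome, as a careful person would: the job done as asked, in the order asked, and still so for the second after the job is handed in, with the robot touching nothing.
It also fails if it takes over 54 s, if anything falls off the work surface, if the arm or the gripper's body presses on something with over 40 N, if the wrist force passes 120 N, or if a joint passes its speed limit or range.

### The arm

A 6-joint arm with a two-finger parallel gripper is mounted at the origin on a cart in front of the work surface, level with it; the furniture and walls round the work are solid. World frame = base frame: x ahead of the robot, y to its left, z up, the work surface at z = 0. Lengths are in m, angles in rad, forces in N, time in s.
With the tool pointing down it reaches from about 0.3 to 0.95 m from the base axis. Payload 3.1 kg.
Tool frame: the origin (TCP) lies at the very end of the fingers, on their centre line; the grasp point (between the pads) lies 19 mm behind it; z points along the fingers, y is the direction in which the jaws open and shut (so a half turn about z gives the same grasp; the last joint's range is limited). The gripper opens to 85 mm and grips with 20 to 120 N. Pads are 22 mm wide; open, the fingers measure 114 mm over their backs; the gripper's body (76 mm by 85 mm) begins 54 mm behind the grasp point. The pads swing forward as they close: fully open they stand 13 mm farther back than shut.
Start: joints at [1.119, 0.308, 1.634, -0, 1.2, -0.07], TCP at [0.233, 0.58, 0.208] pointing down, gripper open.
Joint ranges: [-3.06, 3.06], [-0.79, 1.96], [0.05, 2.63], [-1.19, 4.34], [0.05, 2.64], [-2.94, 2.94]. Speed limits (rad/s): [2.79, 2.79, 3.14, 3.14, 3.14, 3.14].

### API

Orientations are given as a unit quaternion [w, x, y, z].
In Python, from workcell import env, viewer gives the robot as it stands.
- The arm moves only by the tool jog_arm, never from a script. Its argument "moves" is a list of rows, each an object with "jaw": the closure, from 0 (fully open) to 1 (shut); "delta_pos": the shift along the world's x, y, z in m, a list of three; "yaw": the turn about the world's z in degrees. A call has 1 to 10 rows; each row shifts and turns the commanded pose from where the row before left it; what a row does not reach is not made up. A row lasts 1/12 s, in which the tool goes at most 41.7 mm and 7.16 degrees, less where a joint would pass 70% of its speed; a pose out of reach is approached as far as the arm can. A call with a gripper value outside its range is refused whole. The fingers move at their own pace and stop on an object; "squeeze" is the grip in N (left out, the last holds). Time passes only in rows, so rows that do not move let the fingers close. It gives the time, the measured TCP pose, the force and the opening at its end, in the units of the state.
- env.get_obs(): the state, without advancing time (a new reading comes with each control period).
- viewer.capture(name): name is "side" or "top"; returns (picture, depth): 400x640x3 uint8, red, green, blue; 400x640 float32, m along the optical axis (not along the pixel's ray), 0 where there is no reading.
- viewer.camera_model(name): a dict with "fx", "fy", "cx", "cy" (pixels), "rvec" (rotation vector, rad) and "tvec" (3), from world to camera coordinates, as OpenCV has them. Camera axes: x right, y down, z forward; pixel columns grow to the right and rows downward; lengths in m; the calibration is good to about 2 mm. A picture is of the moment at which its call begins. camera_model takes no time and is no camera call.
- env.close_job(): hands the job in, once; it reports no verdict.
The state is a dict: "clock": time; "joint_positions": joint angles; "joint_velocities": joint speeds; "joint_torque": joint torques, N m; "tool_pos": TCP position; "ee_rot": TCP orientation; "contact_force": force on the tool from outside, world axes, zero at the start; "ft_torque": the same for the moment, N m; "opening": finger opening in m.
Only numpy, scipy, OpenCV 4.12 (cv2) and the standard library are available. Lean on these libraries where they do the work, as an engineer would, in place of code of your own. Each camera call takes 0.05 s, during which the arm holds its last target.

## Working session

There is one attempt and no reset: what is moved stays moved. The work goes in short steps, Python scripts to look and compute and a tool call to move; the robot and the scene stay as the last step left them, time stands still between calls to the robot, and variables do not carry over. Pictures are saved under pics/ and viewed, and the job is handed in when it is done.

Besides the shell and the picture viewer there is one more tool, called after "Request:" as name([rows], argument=value, ...), one row to a line, values as JSON. jog_arm: Moves the arm, as the interface text tells. Its arguments: {"type":"object","properties":{"moves":{"type":"array","items":{"type":"object","properties":{"jaw":{"type":"number"},"delta_pos":{"type":"array","items":{"type":"number"}},"yaw":{"type":"number"}}}},"squeeze":{"type":"number"}},"required":["moves"]}

```bash
mkdir -p pics; ls; python3 - <<'E'
from workcell import env, viewer
import cv2,numpy as np
print(env.get_obs())
for n in ("top","side"):
    p,d=viewer.capture(n); cv2.imwrite(f"pics/{n}0.png",p[:,:,::-1]); np.save(f"pics/{n}0.npy",d); np.save(f"pics/{n}0_rgb.npy",p); print(viewer.camera_model(n))
E
```

```text
pics
{'clock': 0.0, 'joint_positions': array([ 1.11930822e+00,  3.09009983e-01,  1.63520047e+00, -1.11790551e-05,
        1.19969405e+00, -6.97240405e-02]), 'joint_velocities': array([ 0.00061285, -0.00082874, -0.00091325,  0.00039022, -0.00045134,
       -0.00110002]), 'joint_torque': array([ 7.29094227e-04, -4.15247333e+01, -2.76665694e+01, -1.20315917e-04,
        1.02228738e-02,  2.21192067e-06]), 'tool_pos': array([0.23250647, 0.57919459, 0.20713741]), 'ee_rot': array([-2.92812097e-04,  1.89722857e-01,  9.81837003e-01, -1.11823625e-03]), 'contact_force': array([-0.04292412,  0.18060565,  0.30459248]), 'ft_torque': array([0.06882987, 0.00375728, 0.01277808]), 'opening': 0.08551483261788637}
{'fx': 511.45542278634787, 'fy': 511.45542278634787, 'cx': 318.2157256417883, 'cy': 199.3574124927054, 'rvec': array([ 2.1278084 , -2.14834212,  0.15709668]), 'tvec': array([0.24329663, 0.58395002, 0.89870396])}
{'fx': 443.7640128735685, 'fy': 443.7640128735685, 'cx': 316.0615865399717, 'cy': 196.16039762802737, 'rvec': array([-0.00440814, -2.672593  ,  1.63582055]), 'tvec': array([ 0.59008581, -0.05994266,  1.09998703])}
```

View pics/top0.png

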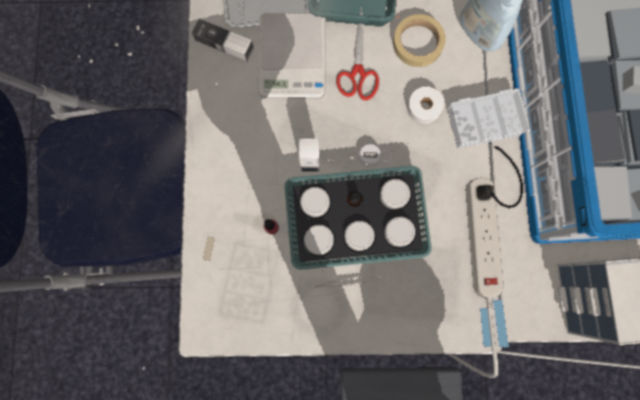

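View pics/side0.png

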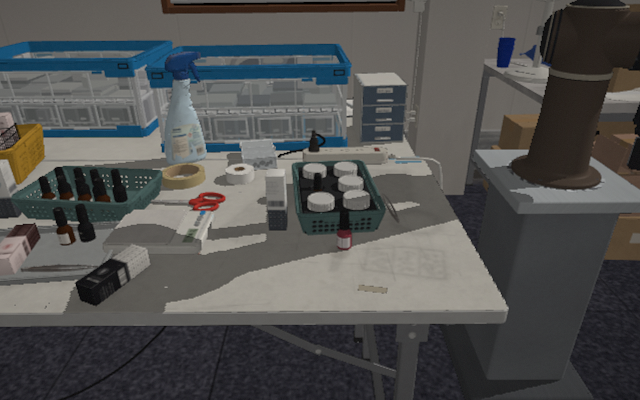

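The top view shows five white lids at about (315,202), (395,194), (319,238), (360,235) and (400,232). The kit bottle is at (355,198). In the side view the carton stands behind the tray and the lacquer bottle to its left. Next I'll localise the lids.

```bash
cat > h.py <<'E'
import numpy as np,cv2
from workcell import env,viewer
def cam(n):
    m=viewer.camera_model(n);R,_=cv2.Rodrigues(m['rvec']);return m,R,np.array(m['tvec'])
def ray(n,uv,z):
    m,R,t=cam(n);d=R.T@np.array([(uv[0]-m['cx'])/m['fx'],(uv[1]-m['cy'])/m['fy'],1]);c=-R.T@t
    return c+d*(z-c[2])/d[2]
def dep(n,uv,D):
    m,R,t=cam(n);return R.T@(np.array([(uv[0]-m['cx'])/m['fx'],(uv[1]-m['cy'])/m['fy'],1])*D-t)
def cloud(n,D):
    m,R,t=cam(n);v,u=np.mgrid[:400,:640]
    P=np.stack([(u-m['cx'])/m['fx']*D,(v-m['cy'])/m['fy']*D,D],-1)
    return (P-t)@R
def proj(n,P):
    m,R,t=cam(n);q,_=cv2.projectPoints(np.array(P,float).reshape(-1,3),m['rvec'],m['tvec'],np.array([[m['fx'],0,m['cx']],[0,m['fy'],m['cy']],[0,0,1.]]),None);return q[:,0]
E
python3 - <<'E'
from h import *
p=np.load('pics/top0_rgb.npy');D=np.load('pics/top0.npy');C=cloud('top',D)
print('cam',-cam('top')[1].T@cam('top')[2], -cam('side')[1].T@cam('side')[2])
hsv=cv2.cvtColor(p,cv2.COLOR_RGB2HSV)
roi=np.zeros((400,640),np.uint8);roi[180:258,296:420]=1
m=((p.min(2)>105)&(roi>0)).astype(np.uint8)
n,l,s,c=cv2.connectedComponentsWithStats(m)
for i in range(1,n):
    if s[i,4]<150: continue
    cn,_=cv2.findContours((l==i).astype(np.uint8),0,2);h=cv2.convexHull(cn[0]);e=cv2.fitEllipse(h)
    Z=C[l==i][:,2]
    print(s[i],c[i].round(1),e,cv2.minEnclosingCircle(h),'z',np.median(Z).round(4),Z.std().round(4),ray('top',e[0],.06).round(4))
# tray rim
t=((p[:,:,1].astype(int)-p[:,:,0]>15)).astype(np.uint8);t[:160]=0;t[275:]=0;t[:,:280]=0;t[:,435:]=0
cn,_=cv2.findContours(t,0,2);a=np.vstack(cn);r=cv2.minAreaRect(a);print(r,ray('top',r[0],.052))
for b in cv2.boxPoints(r): print(ray('top',b,.052).round(4))
for nm,u in dict(kit=(355,198),carton=(309,150),lac=(271,227),counter=(370,151)).items(): print(nm,C[u[1],u[0]])
# tall stuff map
v,u=np.where((C[:,:,2]>.03)&(C[:,:,2]<.5)&(C[:,:,0]>.25)&(C[:,:,0]<.75)); print(C[v,u].min(0),C[v,u].max(0))
cv2.imwrite('pics/z.png',cv2.resize(p[165:275,260:440,::-1],None,fx=4.4,fy=4.4))
E
```

```text
cam [0.44149179 0.23163137 0.97943432] [0.58446402 1.00791469 0.45196864]
[381 180  29  29 694] [394.9 193.8] ((394.926025390625, 193.65353393554688), (29.19076919555664, 30.004253387451172), 36.67620086669922) ((394.678955078125, 193.5263214111328), 15.038337707519531) z 0.0581 0.0357 [0.5932 0.0979 0.06  ]
[300 187  30  30 688] [314.8 201.6] ((314.7391357421875, 201.59800720214844), (29.008277893066406, 29.5772647857666), 155.56134033203125) ((314.8451843261719, 201.5815887451172), 14.856674194335938) z 0.0574 0.0613 [0.58   0.2439 0.06  ]
[385 217  31  30 716] [399.8 231.5] ((399.8335876464844, 231.47950744628906), (29.59552764892578, 30.347326278686523), 60.77442169189453) ((399.8548278808594, 231.66128540039062), 15.236095428466797) z 0.0586 0.0693 [0.5241 0.0913 0.06  ]
[345 221  30  30 705] [359.2 235.5] ((359.2142028808594, 235.48048400878906), (29.56496238708496, 29.708938598632812), 115.24512481689453) ((359.2391357421875, 235.5), 14.971184730529785) z 0.0584 0.0781 [0.5176 0.1644 0.06  ]
[305 225  29  30 660] [319.2 239.1] ((319.1932373046875, 239.1189727783203), (28.084089279174805, 29.356929779052734), 158.01937866210938) ((318.48486328125, 239.46969604492188), 14.949553489685059) z 0.0592 0.0803 [0.5117 0.2365 0.06  ]
((358.16339111328125, 217.1336669921875), (91.84193420410156, 136.81761169433594), 84.2894058227539) [0.55176632 0.16506737 0.052     ]
[0.6254 0.2977 0.052 ]
[0.6484 0.0455 0.052 ]
[0.48   0.0358 0.052 ]
[0.4579 0.2811 0.052 ]
kit [0.58349801 0.1716704  0.07526896]
carton [0.66105977 0.25232258 0.12043969]
lac [0.53378332 0.32262346 0.06661466]
counter [0.68304951 0.13747561 0.0216391 ]
[ 0.33755527 -0.35126027  0.0300006 ] [0.74997621 0.33932094 0.23958285]
```

View pics/z.png

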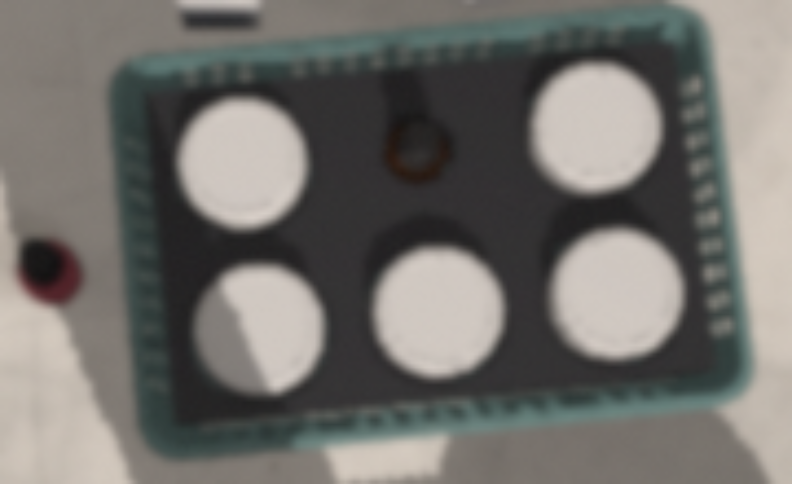

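```bash
cat > tgt.py <<'E'
from h import *
from scipy.optimize import least_squares
obs={'A(+35,-74)':((394.93,193.65),(.035,-.074)),'B(+35,+74)':((314.74,201.6),(.035,.074)),'C(-35,-74)':((399.83,231.5),(-.035,-.074)),'D(-35,0)':((359.2,235.5),(-.035,0)),'E(-35,+74)':((319.0,239.2),(-.035,.074))}
W=np.array([ray('top',o[0],.058)[:2] for o in obs.values()]);L=np.array([o[1] for o in obs.values()])
def T(q,L): c,s=np.cos(q[2]),np.sin(q[2]); return q[:2]+L@np.array([[c,s],[-s,c]])
r=least_squares(lambda q:(T(q,L)-W).ravel(),[.55,.165,.085]);q=r.x
E
python3 - <<'E'
from tgt import *
print(q,np.degrees(q[2]));print(((T(q,L)-W)*1e3).round(1))
F=T(q,L)
for k,w,f,l in zip(obs,W,F,L):
    s=-np.sign(l[0]); d=s*.024*np.array([np.cos(q[2]),np.sin(q[2])])
    print(k,'obs',w.round(4),'fit',f.round(4),'mean',((w+f)/2).round(4),'press',((w+f)/2+d).round(4))
p=np.load('pics/side0_rgb.npy')
print('side proj',proj('side',[[*f,.059] for f in F]).round(0).tolist(), proj('side',[[*T(q,np.array([[.035,0]]))[0],.076]]))
cv2.imwrite('pics/zs.png',cv2.resize(p[150:245,260:400,::-1],None,fx=5,fy=5,interpolation=cv2.INTER_CUBIC))
E
```

```text
[0.55247723 0.16735891 0.0896012 ] 5.133770496939612
[[ 0.5 -0.8]
 [ 0.4  0.2]
 [ 0.  -0.4]
 [-0.1 -0.1]
 [-0.8  1.1]]
A(+35,-74) obs [0.5935 0.0976] fit [0.594  0.0968] mean [0.5937 0.0972] press [0.5698 0.095 ]
B(+35,+74) obs [0.5803 0.244 ] fit [0.5807 0.2442] mean [0.5805 0.2441] press [0.5566 0.2419]
C(-35,-74) obs [0.5242 0.091 ] fit [0.5242 0.0905] mean [0.5242 0.0907] press [0.5481 0.0929]
D(-35,0) obs [0.5177 0.1643] fit [0.5176 0.1642] mean [0.5177 0.1643] press [0.5416 0.1664]
E(-35,+74) obs [0.5118 0.2368] fit [0.511  0.2379] mean [0.5114 0.2374] press [0.5353 0.2395]
side proj [[314.0, 167.0], [320.0, 197.0], [345.0, 166.0], [350.0, 180.0], [356.0, 196.0]] [[316.94246892 173.81721747]]
```

View pics/zs.png

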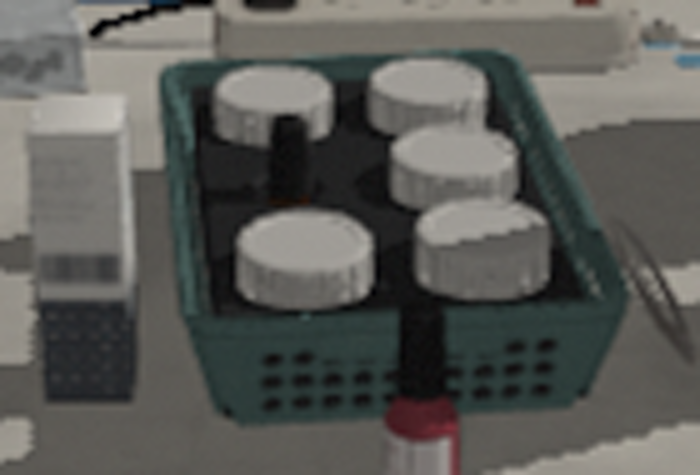

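Request:
jog_arm([
  {"delta_pos":[0.019,-0.021,0],"yaw":2.7,"jaw":1},
  {"delta_pos":[0.019,-0.021,0],"yaw":2.7,"jaw":1},
  {"delta_pos":[0.019,-0.021,0],"yaw":2.7,"jaw":1},
  {"delta_pos":[0.019,-0.021,0],"yaw":2.7,"jaw":1},
  {"delta_pos":[0.019,-0.021,0],"yaw":2.7,"jaw":1},
  {"delta_pos":[0.019,-0.021,0],"yaw":2.7,"jaw":1},
  {"delta_pos":[0.019,-0.021,0],"yaw":2.7,"jaw":1},
  {"delta_pos":[0.019,-0.021,0],"yaw":2.7,"jaw":1},
  {"delta_pos":[0.019,-0.021,0],"yaw":2.7,"jaw":1},
  {"delta_pos":[0.019,-0.021,0],"yaw":2.7,"jaw":1},
], squeeze=20)

```text
clock: 0.93
tool_pos: [0.4233, 0.3686, 0.2079]
ee_rot: [-0.0, -0.046, 0.999, -0.0]
contact_force: [0.0, 0.9, 0.5]
opening: -0.0001
```

Request:
jog_arm([
  {"delta_pos":[0.019,-0.022,-0.012],"jaw":1},
  {"delta_pos":[0.019,-0.022,-0.022],"jaw":1},
  {"delta_pos":[0.019,-0.022,-0.022],"jaw":1},
  {"delta_pos":[0.019,-0.022,-0.022],"jaw":1},
  {"delta_pos":[0.018,-0.021,-0.022],"jaw":1},
  {"delta_pos":[0.018,-0.02,-0.022],"jaw":1},
  {"delta_pos":[0,0,-0.01],"jaw":1},
  {"delta_pos":[0,0,0],"jaw":1},
  {"delta_pos":[0,0,0],"jaw":1},
])

```text
$.moves[0]: bad value
```

```bash
python3 - <<'E'
from h import *
print(env.get_obs())
for n in ("top","side"):
    p,d=viewer.capture(n);s=p[165:275,260:440] if n=='top' else p[130:245,240:420]; cv2.imwrite(f"pics/{n}1.png",cv2.resize(s[:,:,::-1],None,fx=4,fy=4,interpolation=2)); np.save(f"pics/{n}1_rgb.npy",p)
a=cv2.imread('pics/top1.png');b=cv2.imread('pics/side1.png');b=b[:,:720]
E
```

```text
{'clock': 0.9333, 'joint_positions': array([ 6.38860772e-01,  1.87432090e-01,  1.78564326e+00,  5.09969254e-06,
        1.16950067e+00, -1.02376869e+00]), 'joint_velocities': array([-6.04559465e-01, -1.60276291e-03, -9.08278310e-04, -1.02605107e-04,
       -5.50138398e-03, -1.15834613e+00]), 'joint_torque': array([ 2.42317021e+00, -3.61401165e+01, -2.68850863e+01, -6.65137763e-03,
        1.01395953e-01,  7.71180969e-01]), 'tool_pos': array([0.42328039, 0.36859089, 0.20785023]), 'ee_rot': array([-4.09064598e-04, -4.58994321e-02,  9.98945945e-01, -2.72809415e-04]), 'contact_force': array([0.04808502, 0.87870325, 0.47248363]), 'ft_torque': array([ 0.02467903,  0.01261704, -0.00101741]), 'opening': -0.0001080935800322895}
```

View pics/side1.png

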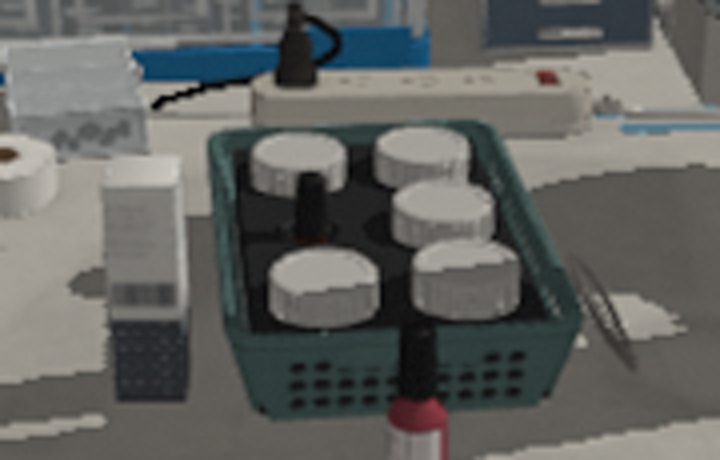

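View pics/top1.png

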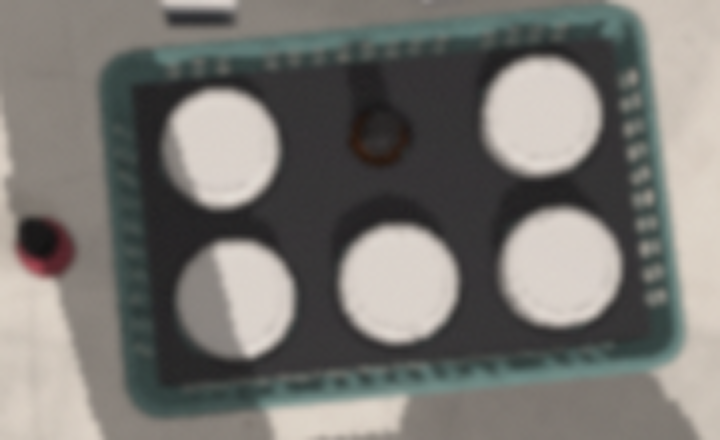

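Request:
jog_arm([
  {"delta_pos":[0.019,-0.022,-0.012],"yaw":0,"jaw":1},
  {"delta_pos":[0.019,-0.022,-0.022],"yaw":0,"jaw":1},
  {"delta_pos":[0.019,-0.022,-0.022],"yaw":0,"jaw":1},
  {"delta_pos":[0.019,-0.022,-0.022],"yaw":0,"jaw":1},
  {"delta_pos":[0.018,-0.022,-0.022],"yaw":0,"jaw":1},
  {"delta_pos":[0.018,-0.021,-0.022],"yaw":0,"jaw":1},
  {"delta_pos":[0,0,-0.01],"yaw":0,"jaw":1},
  {"delta_pos":[0,0,0],"yaw":0,"jaw":1},
  {"delta_pos":[0,0,0],"yaw":0,"jaw":1},
])

```text
clock: 1.78
tool_pos: [0.5336, 0.2393, 0.0755]
ee_rot: [-0.001, -0.044, 0.999, -0.0]
contact_force: [0.1, -0.2, -0.0]
opening: 0.0002
```

```bash
cat > shot.py <<'E'
import sys
from h import *
k=sys.argv[1]
o=env.get_obs();print(o['clock'],o['tool_pos'].round(4),o['contact_force'].round(2),o['ft_torque'].round(3))
S=[]
for n in ("top","side"):
    p,d=viewer.capture(n);s=p[165:275,270:435] if n=='top' else p[130:240,240:405]; S.append(cv2.resize(s[:,:,::-1],None,fx=2.4*2/2,fy=2.4,interpolation=2)); np.save(f"pics/{n}{k}_rgb.npy",p);np.save(f"pics/{n}{k}.npy",d)
cv2.imwrite(f'pics/s{k}.png',np.hstack(S))
E
python3 shot.py 2
```

```text
1.7833 [0.5336 0.2393 0.0755] [ 0.15 -0.24 -0.02] [ 0.033  0.01  -0.023]
```

View pics/s2.png

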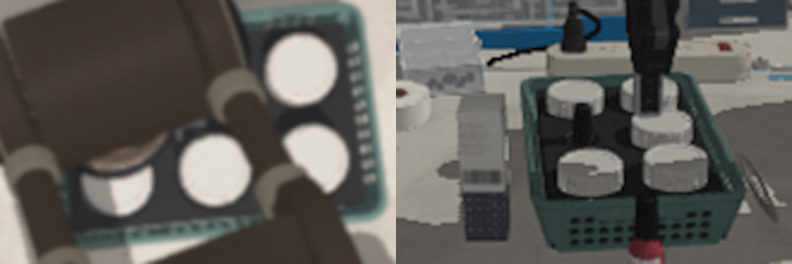

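```bash
python3 - <<'E'
from h import *
print(proj('side',[[.5336,.2393,.0755],[.5336,.2393,.0945],[.5336,.2393,.12]]))
p=np.load('pics/side2_rgb.npy');cv2.imwrite('pics/zz.png',cv2.resize(p[140:215,300:400,::-1],None,fx=8,fy=8,interpolation=2))
D=np.load('pics/side2.npy');C=cloud('side',D)
for v in range(160,200,2): print(v,C[v,346].round(4))
E
```

```text
[[344.81718156 188.5000302 ]
 [345.02714876 179.55529763]
 [345.31577701 167.25955569]]
160 [0.5346 0.2689 0.1469]
162 [0.5335 0.2533 0.1365]
164 [0.5328 0.2444 0.1288]
166 [0.5332 0.2512 0.1277]
168 [0.5332 0.2524 0.1242]
170 [0.5332 0.2543 0.1209]
172 [0.5325 0.2456 0.1131]
174 [0.5329 0.2527 0.1121]
176 [0.5328 0.2522 0.1078]
178 [0.5323 0.247  0.1013]
180 [0.5268 0.1675 0.0601]
182 [0.5271 0.1731 0.0581]
184 [0.5278 0.1856 0.0594]
186 [0.5279 0.1875 0.0558]
188 [0.5276 0.1853 0.0502]
190 [0.5276 0.1869 0.0464]
192 [0.53   0.2229 0.0598]
194 [0.5306 0.2321 0.06  ]
196 [0.5307 0.236  0.0576]
198 [0.5314 0.2474 0.0591]
```

View pics/zz.png

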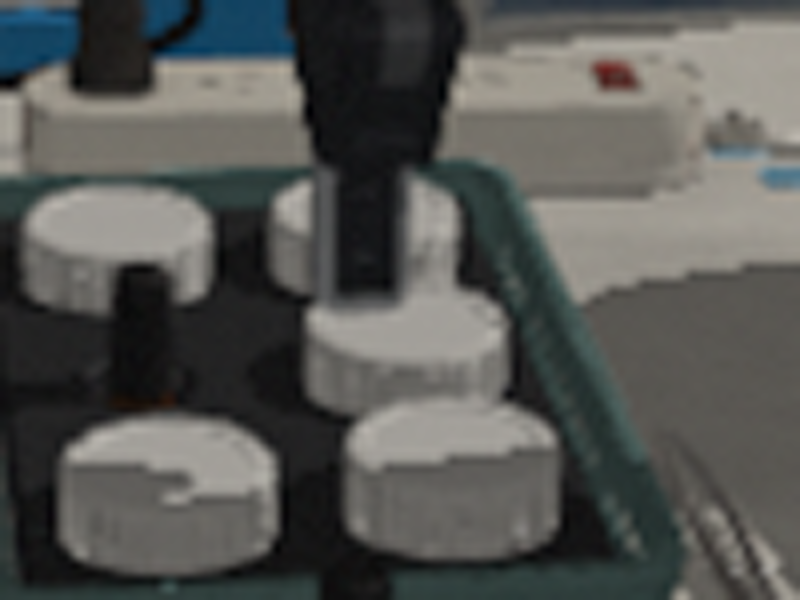

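Request:
jog_arm([
  {"delta_pos":[0.002,0,-0.004],"yaw":0,"jaw":1},
  {"delta_pos":[0,0,-0.004],"yaw":0,"jaw":1},
  {"delta_pos":[0,0,-0.003],"yaw":0,"jaw":1},
  {"delta_pos":[0,0,-0.001],"yaw":0,"jaw":1},
  {"delta_pos":[0,0,0],"yaw":0,"jaw":1},
])

```text
clock: 2.3
tool_pos: [0.5364, 0.2391, 0.064]
ee_rot: [-0.0, -0.045, 0.999, -0.0]
contact_force: [-0.3, -0.2, -0.3]
opening: -0.0001
```

Request:
jog_arm([
  {"delta_pos":[0,0,-0.001],"yaw":0,"jaw":1},
  {"delta_pos":[0,0,0],"yaw":0,"jaw":1},
])

```text
clock: 2.47
tool_pos: [0.5368, 0.239, 0.0633]
ee_rot: [-0.0, -0.045, 0.999, -0.0]
contact_force: [-0.3, 0.3, 0.2]
opening: 0.0002
```

Request:
jog_arm([
  {"delta_pos":[0,0,-0.001],"yaw":0,"jaw":1},
  {"delta_pos":[0,0,0],"yaw":0,"jaw":1},
])

```text
clock: 2.63
tool_pos: [0.5369, 0.2389, 0.0623]
ee_rot: [-0.0, -0.045, 0.999, -0.0]
contact_force: [-0.4, -0.1, 0.5]
opening: -0.0002
```

Request:
jog_arm([
  {"delta_pos":[-0.001,0,-0.001],"yaw":0,"jaw":1},
  {"delta_pos":[0,0,0],"yaw":0,"jaw":1},
])

```text
clock: 2.8
tool_pos: [0.5356, 0.2389, 0.0612]
ee_rot: [-0.0, -0.045, 0.999, -0.0]
contact_force: [0.0, -0.0, -0.6]
opening: -0.0002
```

Request:
jog_arm([
  {"delta_pos":[0,0,-0.001],"yaw":0,"jaw":1},
  {"delta_pos":[0,0,0],"yaw":0,"jaw":1},
])

```text
clock: 2.97
tool_pos: [0.5358, 0.2389, 0.0602]
ee_rot: [-0.0, -0.045, 0.999, -0.0]
contact_force: [0.1, 1.2, -0.0]
opening: -0.0002
```

Request:
jog_arm([
  {"delta_pos":[0,0,-0.001],"yaw":0,"jaw":1},
  {"delta_pos":[0,0,0],"yaw":0,"jaw":1},
])

```text
clock: 3.13
tool_pos: [0.5358, 0.2389, 0.0592]
ee_rot: [-0.0, -0.045, 0.999, -0.0]
contact_force: [-0.8, 0.7, 0.9]
opening: -0.0001
```

Request:
jog_arm([
  {"delta_pos":[0,0,-0.0005],"yaw":0,"jaw":1},
  {"delta_pos":[0,0,0],"yaw":0,"jaw":1},
])

```text
clock: 3.3
tool_pos: [0.5359, 0.239, 0.0588]
ee_rot: [-0.0, -0.045, 0.999, -0.0]
contact_force: [0.3, 0.7, 0.6]
opening: 0.0
```

```bash
python3 - <<'E'
from h import *
p,D=viewer.capture('side');np.save('pics/side3_rgb.npy',p);np.save('pics/side3.npy',D)
cv2.imwrite('pics/zz3.png',cv2.resize(p[140:215,300:400,::-1],None,fx=8,fy=8,interpolation=2))
E
```

```text
(no output)
```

View pics/zz3.png

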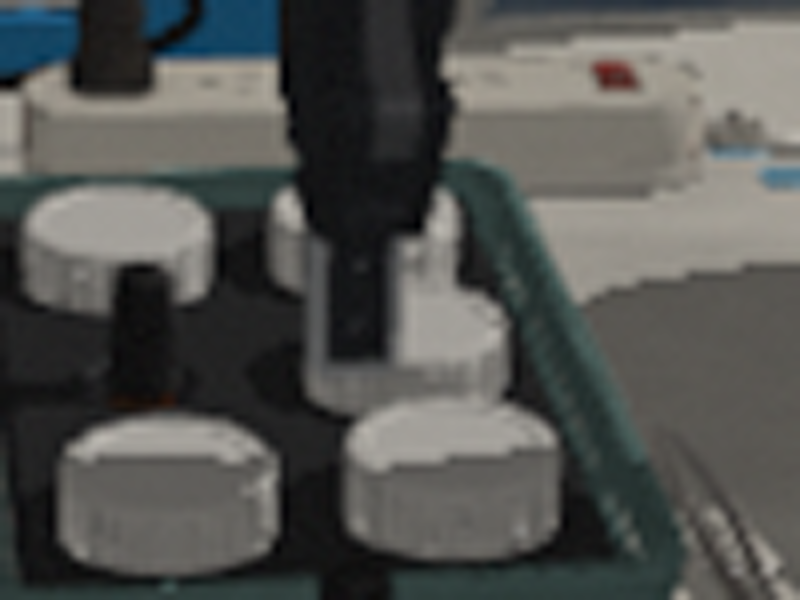

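```bash
python3 - <<'E'
from h import *
D=np.load('pics/side3.npy');C=cloud('side',D)
for v in range(172,200,1): print(v,C[v,345].round(4))
print(proj('side',[[.5359,.2535,z] for z in (.0588,.07,.08)]))
E
```

```text
172 [0.5347 0.2503 0.1151]
173 [0.5344 0.2458 0.1111]
174 [0.5346 0.2494 0.1106]
175 [0.5347 0.2526 0.1101]
176 [0.5346 0.2517 0.1076]
177 [0.5342 0.2452 0.1026]
178 [0.5345 0.2506 0.103 ]
179 [0.5345 0.252  0.1015]
180 [0.5343 0.2488 0.098 ]
181 [0.534  0.2459 0.0946]
182 [0.5343 0.2503 0.0945]
183 [0.5343 0.251  0.0928]
184 [0.5342 0.2506 0.0905]
185 [0.5341 0.2498 0.088 ]
186 [0.5337 0.2439 0.0831]
187 [0.5337 0.2458 0.0819]
188 [0.5295 0.1834 0.0493]
189 [0.5295 0.1834 0.0469]
190 [0.5296 0.1849 0.0454]
191 [0.5294 0.1837 0.0425]
192 [0.5298 0.1905 0.0436]
193 [0.5322 0.2269 0.0596]
194 [0.5323 0.2295 0.0587]
195 [0.5326 0.2348 0.0592]
196 [0.5329 0.2399 0.0595]
197 [0.5331 0.2436 0.0593]
198 [0.5333 0.2468 0.0588]
199 [0.5334 0.249  0.0577]
[[343.84682223 199.59384448]
 [343.96496151 194.37874759]
 [344.07165293 189.66900016]]
```

Request:
jog_arm([
  {"delta_pos":[0,0,-0.001],"yaw":0,"jaw":1},
  {"delta_pos":[0,0,-0.001],"yaw":0,"jaw":1},
  {"delta_pos":[0,0,0],"yaw":0,"jaw":1},
])

```text
clock: 3.6
tool_pos: [0.5357, 0.2389, 0.0566]
ee_rot: [-0.0, -0.045, 0.999, -0.0]
contact_force: [0.1, -0.2, 0.0]
opening: 0.0
```

Request:
jog_arm([
  {"delta_pos":[0,0,-0.001],"yaw":0,"jaw":1},
  {"delta_pos":[0,0,-0.001],"yaw":0,"jaw":1},
  {"delta_pos":[0,0,0],"yaw":0,"jaw":1},
])

```text
clock: 3.85
tool_pos: [0.5357, 0.2389, 0.0546]
ee_rot: [-0.0, -0.045, 0.999, -0.0]
contact_force: [0.5, 0.5, -0.4]
opening: -0.0003
```

```bash
python3 - <<'E'
from h import *
p,D=viewer.capture('side')
cv2.imwrite('pics/zz4.png',cv2.resize(p[140:215,300:400,::-1],None,fx=8,fy=8,interpolation=2))
C=cloud('side',D)
print(env.get_obs()['contact_force'],env.get_obs()['ft_torque'])
for v in range(184,198): print(v,C[v,345].round(4))
E
```

```text
[-0.41339813  0.29438851 -0.18282194] [ 0.03052598 -0.03142181 -0.05921907]
184 [0.5342 0.2505 0.0905]
185 [0.5341 0.2501 0.0881]
186 [0.5341 0.2498 0.0859]
187 [0.5339 0.2486 0.0832]
188 [0.5336 0.2437 0.0787]
189 [0.5336 0.2454 0.0774]
190 [0.5295 0.1844 0.0451]
191 [0.5295 0.1855 0.0434]
192 [0.5298 0.1901 0.0434]
193 [0.5322 0.2273 0.0598]
194 [0.5324 0.231  0.0595]
195 [0.5327 0.2351 0.0593]
196 [0.533  0.2406 0.0599]
197 [0.5331 0.243  0.059 ]
```

View pics/zz4.png

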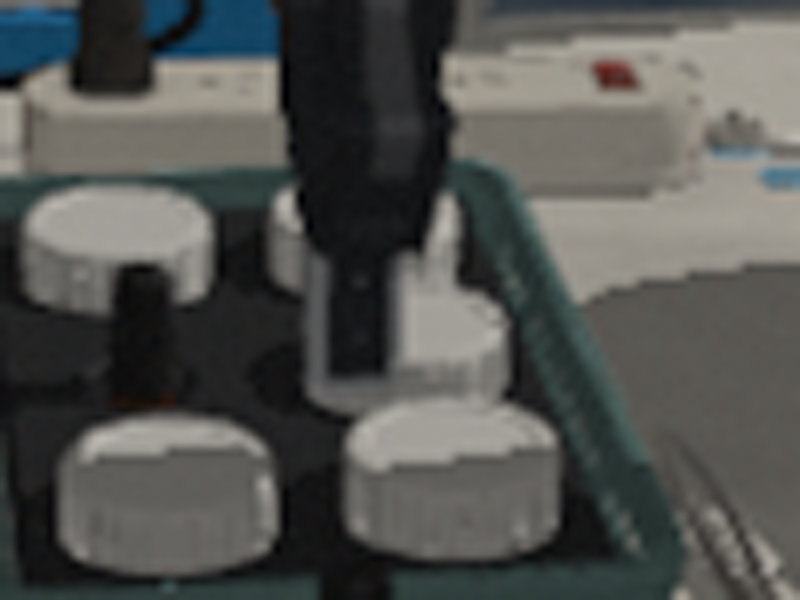

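Request:
jog_arm([
  {"delta_pos":[0,0,-0.002],"yaw":0,"jaw":1},
  {"delta_pos":[0,0,-0.002],"yaw":0,"jaw":1},
  {"delta_pos":[0,0,-0.002],"yaw":0,"jaw":1},
  {"delta_pos":[0,0,-0.001],"yaw":0,"jaw":1},
  {"delta_pos":[0,0,0],"yaw":0,"jaw":1},
])

```text
clock: 4.32
tool_pos: [0.5355, 0.2388, 0.0474]
ee_rot: [-0.0, -0.045, 0.999, -0.0]
contact_force: [0.1, 0.6, 0.2]
opening: 0.0001
```

Request:
jog_arm([
  {"delta_pos":[0,0,-0.001],"yaw":0,"jaw":1},
  {"delta_pos":[0,0,-0.001],"yaw":0,"jaw":1},
  {"delta_pos":[0,0,-0.001],"yaw":0,"jaw":1},
  {"delta_pos":[0,0,0],"yaw":0,"jaw":1},
])

```text
clock: 4.65
tool_pos: [0.5357, 0.2389, 0.0447]
ee_rot: [-0.0, -0.045, 0.999, -0.0]
contact_force: [-0.3, -1.1, 0.8]
opening: -0.0002
```

Request:
jog_arm([
  {"delta_pos":[0,0,-0.001],"yaw":0,"jaw":1},
  {"delta_pos":[0,0,-0.001],"yaw":0,"jaw":1},
  {"delta_pos":[0,0,0],"yaw":0,"jaw":1},
])

```text
clock: 4.9
tool_pos: [0.5357, 0.2389, 0.0427]
ee_rot: [-0.0, -0.045, 0.999, -0.0]
contact_force: [0.2, 0.3, -0.6]
opening: 0.0001
```

Request:
jog_arm([
  {"delta_pos":[0,0,-0.001],"yaw":0,"jaw":1},
  {"delta_pos":[0,0,0],"yaw":0,"jaw":1},
])

```text
clock: 5.07
tool_pos: [0.5358, 0.2389, 0.0417]
ee_rot: [-0.0, -0.045, 0.999, -0.0]
contact_force: [0.0, 0.0, 0.1]
opening: 0.0
```

Request:
jog_arm([
  {"delta_pos":[0,0,-0.001],"yaw":0,"jaw":1},
  {"delta_pos":[0,0,0],"yaw":0,"jaw":1},
])

```text
clock: 5.23
tool_pos: [0.5358, 0.239, 0.0407]
ee_rot: [-0.0, -0.045, 0.999, -0.0]
contact_force: [-0.4, -0.1, 0.4]
opening: 0.0
```

Request:
jog_arm([
  {"delta_pos":[0,0,-0.001],"yaw":0,"jaw":1},
  {"delta_pos":[0,0,0],"yaw":0,"jaw":1},
])

```text
clock: 5.4
tool_pos: [0.5358, 0.239, 0.0397]
ee_rot: [-0.0, -0.045, 0.999, -0.0]
contact_force: [-0.5, 0.4, -0.3]
opening: -0.0002
```

Request:
jog_arm([
  {"delta_pos":[0,0,-0.001],"yaw":0,"jaw":1},
  {"delta_pos":[0,0,0],"yaw":0,"jaw":1},
])

```text
clock: 5.57
tool_pos: [0.5358, 0.2389, 0.0387]
ee_rot: [-0.0, -0.045, 0.999, -0.0]
contact_force: [0.0, 0.2, 1.3]
opening: 0.0004
```

```bash
python3 - <<'E'
from h import *
p,D=viewer.capture('side')
cv2.imwrite('pics/zz5.png',cv2.resize(p[140:215,300:400,::-1],None,fx=8,fy=8,interpolation=2))
C=cloud('side',D)
print(env.get_obs()['contact_force'],env.get_obs()['ft_torque'])
for v in range(188,202): print(v,C[v,345].round(4))
E
```

```text
[ 0.19406817 -0.29544887 -0.59364854] [ 0.06086782 -0.00380945 -0.01046868]
188 [0.5342 0.2534 0.0835]
189 [0.5342 0.2547 0.082 ]
190 [0.5337 0.2472 0.0762]
191 [0.5338 0.2492 0.075 ]
192 [0.5339 0.2511 0.0739]
193 [0.534  0.2533 0.0728]
194 [0.5337 0.2505 0.0693]
195 [0.5334 0.2455 0.0646]
196 [0.5333 0.2451 0.0622]
197 [0.5331 0.2427 0.0588]
198 [0.5334 0.2476 0.0592]
199 [0.5334 0.2493 0.0579]
200 [0.5335 0.2503 0.0562]
201 [0.5332 0.2465 0.0521]
```

View pics/zz5.png

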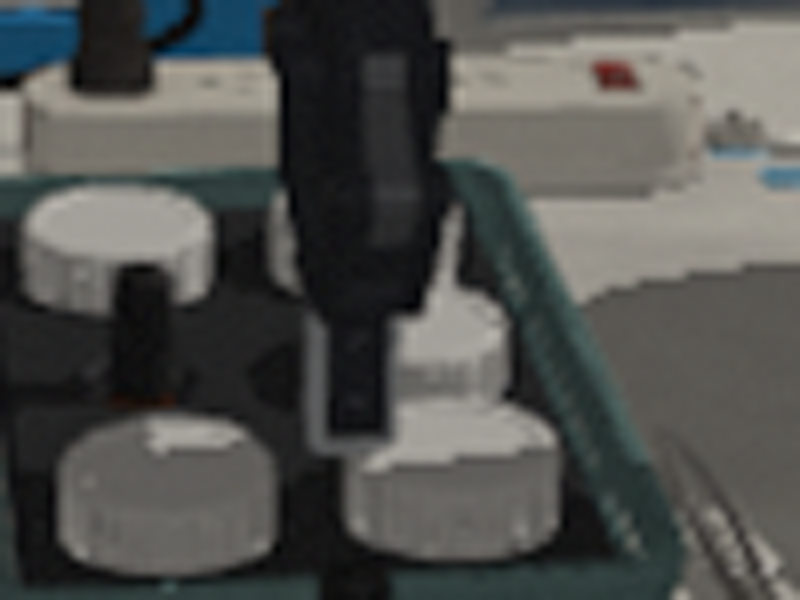

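Request:
jog_arm([
  {"delta_pos":[0,0,-0.001],"yaw":0,"jaw":1},
  {"delta_pos":[0,0,0],"yaw":0,"jaw":1},
])

```text
clock: 5.78
tool_pos: [0.5358, 0.2389, 0.0377]
ee_rot: [-0.0, -0.045, 0.999, -0.0]
contact_force: [0.5, -0.0, -0.3]
opening: -0.0003
```

Request:
jog_arm([
  {"delta_pos":[0,0,-0.0005],"yaw":0,"jaw":1},
  {"delta_pos":[0,0,0],"yaw":0,"jaw":1},
])

```text
clock: 5.95
tool_pos: [0.5358, 0.239, 0.0373]
ee_rot: [-0.0, -0.045, 0.999, -0.0]
contact_force: [0.5, -0.2, -0.0]
opening: -0.0001
```

Request:
jog_arm([
  {"delta_pos":[0,0,-0.0005],"yaw":0,"jaw":1},
  {"delta_pos":[0,0,0],"yaw":0,"jaw":1},
])

```text
clock: 6.12
tool_pos: [0.536, 0.239, 0.0369]
ee_rot: [0.0, -0.045, 0.999, 0.0]
contact_force: [0.7, -0.4, -0.3]
opening: 0.0003
```

Request:
jog_arm([
  {"delta_pos":[0,0,-0.0005],"yaw":0,"jaw":1},
  {"delta_pos":[0,0,0],"yaw":0,"jaw":1},
])

```text
clock: 6.28
tool_pos: [0.536, 0.239, 0.0365]
ee_rot: [0.0, -0.045, 0.999, 0.0]
contact_force: [-0.5, 0.8, 1.8]
opening: -0.0004
```

Request:
jog_arm([
  {"delta_pos":[0,0,-0.0005],"yaw":0,"jaw":1},
  {"delta_pos":[0,0,0],"yaw":0,"jaw":1},
])

```text
clock: 6.45
tool_pos: [0.5361, 0.239, 0.0362]
ee_rot: [0.0, -0.045, 0.999, 0.0]
contact_force: [0.1, 0.4, 1.9]
opening: 0.0004
```

Request:
jog_arm([
  {"delta_pos":[0,0,-0.0005],"yaw":0,"jaw":1},
  {"delta_pos":[0,0,0],"yaw":0,"jaw":1},
])

```text
clock: 6.62
tool_pos: [0.5361, 0.239, 0.0357]
ee_rot: [0.0, -0.045, 0.999, 0.0]
contact_force: [-1.1, -0.2, 3.5]
opening: -0.0002
```

Request:
jog_arm([
  {"delta_pos":[0,0,-0.0005],"yaw":0,"jaw":1},
  {"delta_pos":[0,0,0],"yaw":0,"jaw":1},
  {"delta_pos":[0,0,0],"yaw":0,"jaw":1},
])

```text
clock: 6.87
tool_pos: [0.5363, 0.2391, 0.0354]
ee_rot: [0.0, -0.045, 0.999, 0.0]
contact_force: [-1.1, 0.1, 5.6]
opening: -0.0003
```

```bash
python3 - <<'E'
from h import *
p,D=viewer.capture('side')
cv2.imwrite('pics/zz6.png',cv2.resize(p[140:215,300:400,::-1],None,fx=8,fy=8,interpolation=2))
print(env.get_obs()['contact_force'],env.get_obs()['ft_torque'])
E
```

```text
[-1.46801899 -0.89532961  5.47383601] [-0.11611378  0.17482202 -0.02659472]
```

View pics/zz6.png

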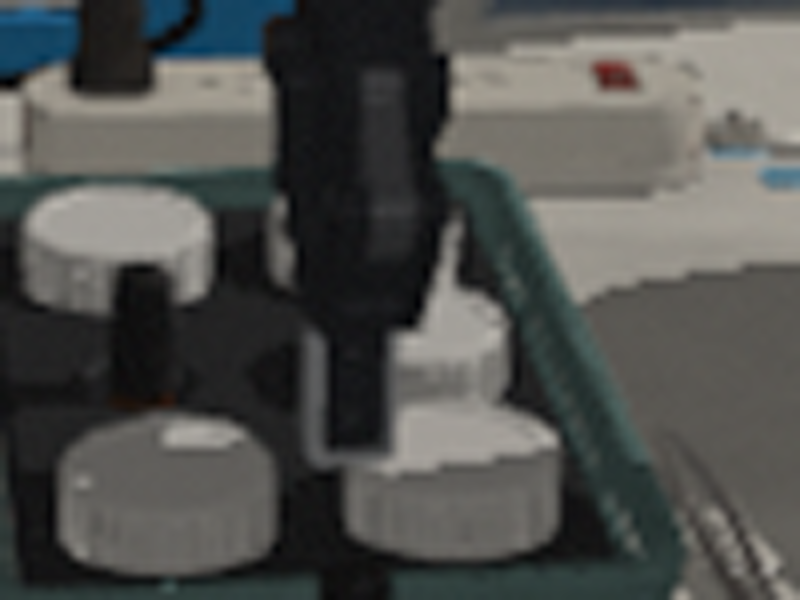

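Request:
jog_arm([
  {"delta_pos":[0,0,0.006],"yaw":0,"jaw":1},
  {"delta_pos":[0,0,0.008],"yaw":0,"jaw":1},
  {"delta_pos":[0.002,-0.025,0],"yaw":0,"jaw":1},
  {"delta_pos":[0.002,-0.025,0],"yaw":0,"jaw":1},
  {"delta_pos":[0.001,-0.022,0],"yaw":0,"jaw":1},
  {"delta_pos":[0,0,-0.005],"yaw":0,"jaw":1},
  {"delta_pos":[0,0,-0.004],"yaw":0,"jaw":1},
  {"delta_pos":[0,0,-0.001],"yaw":0,"jaw":1},
  {"delta_pos":[0,0,0],"yaw":0,"jaw":1},
])

```text
clock: 7.67
tool_pos: [0.5403, 0.1676, 0.0383]
ee_rot: [-0.001, -0.045, 0.999, 0.0]
contact_force: [-0.1, -0.1, -0.1]
opening: 0.0001
```

Request:
jog_arm([
  {"delta_pos":[0,0,-0.001],"yaw":0,"jaw":1},
  {"delta_pos":[0,0,0],"yaw":0,"jaw":1},
])

```text
clock: 7.83
tool_pos: [0.5408, 0.1678, 0.0377]
ee_rot: [-0.0, -0.045, 0.999, 0.0]
contact_force: [-0.1, 0.2, 0.1]
opening: 0.0
```

Request:
jog_arm([
  {"delta_pos":[0,0,-0.0005],"yaw":0,"jaw":1},
  {"delta_pos":[0,0,0],"yaw":0,"jaw":1},
])

```text
clock: 8.0
tool_pos: [0.5409, 0.1675, 0.0374]
ee_rot: [0.0, -0.045, 0.999, 0.0]
contact_force: [0.0, -0.0, 0.5]
opening: 0.0002
```

Request:
jog_arm([
  {"delta_pos":[0,0,-0.0005],"yaw":0,"jaw":1},
  {"delta_pos":[0,0,0],"yaw":0,"jaw":1},
])

```text
clock: 8.17
tool_pos: [0.5409, 0.1671, 0.0369]
ee_rot: [-0.0, -0.045, 0.999, 0.0]
contact_force: [0.0, 0.1, -0.1]
opening: 0.0001
```

Request:
jog_arm([
  {"delta_pos":[0,0,-0.0005],"yaw":0,"jaw":1},
  {"delta_pos":[0,0,0],"yaw":0,"jaw":1},
])

```text
clock: 8.33
tool_pos: [0.5409, 0.167, 0.0363]
ee_rot: [-0.0, -0.045, 0.999, -0.0]
contact_force: [-0.3, -0.1, 0.1]
opening: 0.0003
```

Request:
jog_arm([
  {"delta_pos":[0,0,-0.0005],"yaw":0,"jaw":1},
  {"delta_pos":[0,0,0],"yaw":0,"jaw":1},
])

```text
clock: 8.5
tool_pos: [0.541, 0.167, 0.0359]
ee_rot: [0.0, -0.045, 0.999, 0.0]
contact_force: [0.6, 0.6, 0.9]
opening: -0.0001
```

Request:
jog_arm([
  {"delta_pos":[0,0,-0.0005],"yaw":0,"jaw":1},
  {"delta_pos":[0,0,0],"yaw":0,"jaw":1},
])

```text
clock: 8.67
tool_pos: [0.5411, 0.167, 0.0356]
ee_rot: [0.0, -0.045, 0.999, 0.0]
contact_force: [0.7, -0.1, 1.3]
opening: -0.0001
```

Request:
jog_arm([
  {"delta_pos":[0,0,-0.0005],"yaw":0,"jaw":1},
  {"delta_pos":[0,0,0],"yaw":0,"jaw":1},
])

```text
clock: 8.83
tool_pos: [0.5412, 0.167, 0.0352]
ee_rot: [0.0, -0.045, 0.999, 0.0]
contact_force: [-0.7, -1.4, 3.0]
opening: -0.0002
```

Request:
jog_arm([
  {"delta_pos":[0,0,-0.0005],"yaw":0,"jaw":1},
  {"delta_pos":[0,0,0],"yaw":0,"jaw":1},
])

```text
clock: 9.0
tool_pos: [0.5412, 0.167, 0.0348]
ee_rot: [0.0, -0.045, 0.999, 0.0]
contact_force: [-0.9, -0.6, 4.0]
opening: 0.0
```

Request:
jog_arm([
  {"delta_pos":[0,0,-0.0005],"yaw":0,"jaw":1},
  {"delta_pos":[0,0,0],"yaw":0,"jaw":1},
])

```text
clock: 9.17
tool_pos: [0.5413, 0.1671, 0.0344]
ee_rot: [0.0, -0.045, 0.999, 0.0]
contact_force: [-0.7, 0.7, 6.5]
opening: 0.0001
```

Request:
jog_arm([
  {"delta_pos":[0,0,0.006],"yaw":0,"jaw":1},
  {"delta_pos":[0,0,0.008],"yaw":0,"jaw":1},
  {"delta_pos":[0.002,-0.025,0],"yaw":0,"jaw":1},
  {"delta_pos":[0.002,-0.025,0],"yaw":0,"jaw":1},
  {"delta_pos":[0.003,-0.024,0],"yaw":0,"jaw":1},
  {"delta_pos":[0,0,-0.005],"yaw":0,"jaw":1},
  {"delta_pos":[0,0,-0.004],"yaw":0,"jaw":1},
  {"delta_pos":[0,0,-0.002],"yaw":0,"jaw":1},
  {"delta_pos":[0,0,0],"yaw":0,"jaw":1},
  {"delta_pos":[0,0,0],"yaw":0,"jaw":1},
])

```text
clock: 10.0
tool_pos: [0.5474, 0.0938, 0.0365]
ee_rot: [-0.0, -0.045, 0.999, 0.0]
contact_force: [0.3, 0.5, -0.2]
opening: 0.0
```

Request:
jog_arm([
  {"delta_pos":[0,0,-0.0005],"yaw":0,"jaw":1},
  {"delta_pos":[0,0,0],"yaw":0,"jaw":1},
])

```text
clock: 10.17
tool_pos: [0.5478, 0.0937, 0.0364]
ee_rot: [-0.0, -0.045, 0.999, 0.0]
contact_force: [-0.7, 1.3, -0.4]
opening: 0.0
```

Request:
jog_arm([
  {"delta_pos":[0,0,-0.0005],"yaw":0,"jaw":1},
  {"delta_pos":[0,0,0],"yaw":0,"jaw":1},
])

```text
clock: 10.33
tool_pos: [0.548, 0.0934, 0.036]
ee_rot: [0.0, -0.045, 0.999, 0.0]
contact_force: [0.5, 0.4, -0.3]
opening: -0.0003
```

Request:
jog_arm([
  {"delta_pos":[0,0,-0.0005],"yaw":0,"jaw":1},
  {"delta_pos":[0,0,0],"yaw":0,"jaw":1},
])

```text
clock: 10.5
tool_pos: [0.5481, 0.0931, 0.0355]
ee_rot: [0.0, -0.045, 0.999, 0.0]
contact_force: [-0.2, 0.5, -0.4]
opening: -0.0001
```

Request:
jog_arm([
  {"delta_pos":[0,0,-0.0005],"yaw":0,"jaw":1},
  {"delta_pos":[0,0,0],"yaw":0,"jaw":1},
])

```text
clock: 10.67
tool_pos: [0.5481, 0.093, 0.035]
ee_rot: [0.0, -0.045, 0.999, 0.0]
contact_force: [-0.5, 0.6, 0.2]
opening: -0.0001
```

Request:
jog_arm([
  {"delta_pos":[0,0,-0.0005],"yaw":0,"jaw":1},
  {"delta_pos":[0,0,0],"yaw":0,"jaw":1},
])

```text
clock: 10.83
tool_pos: [0.5482, 0.093, 0.0345]
ee_rot: [0.0, -0.045, 0.999, 0.0]
contact_force: [0.6, 0.3, 1.0]
opening: -0.0001
```

Request:
jog_arm([
  {"delta_pos":[0,0,-0.0005],"yaw":0,"jaw":1},
  {"delta_pos":[0,0,0],"yaw":0,"jaw":1},
])

```text
clock: 11.0
tool_pos: [0.5483, 0.093, 0.034]
ee_rot: [0.0, -0.045, 0.999, 0.0]
contact_force: [0.5, 0.7, 1.2]
opening: 0.0003
```

Request:
jog_arm([
  {"delta_pos":[0,0,-0.0005],"yaw":0,"jaw":1},
  {"delta_pos":[0,0,0],"yaw":0,"jaw":1},
])

```text
clock: 11.17
tool_pos: [0.5484, 0.093, 0.0335]
ee_rot: [0.0, -0.045, 0.999, 0.0]
contact_force: [1.3, 0.3, 1.6]
opening: 0.0003
```

Request:
jog_arm([
  {"delta_pos":[0,0,-0.0005],"yaw":0,"jaw":1},
  {"delta_pos":[0,0,0],"yaw":0,"jaw":1},
])

```text
clock: 11.33
tool_pos: [0.5484, 0.093, 0.0331]
ee_rot: [0.0, -0.045, 0.999, 0.0]
contact_force: [1.1, 0.7, 2.1]
opening: 0.0
```

Lid C is much softer, at about 1 N/mm, which suggests it's the loose one. I'll look, then press a little further.

Request:
jog_arm([
  {"delta_pos":[0,0,-0.0005],"yaw":0,"jaw":1},
  {"delta_pos":[0,0,0],"yaw":0,"jaw":1},
  {"delta_pos":[0,0,0],"yaw":0,"jaw":1},
])

```text
clock: 11.58
tool_pos: [0.5484, 0.0931, 0.0327]
ee_rot: [0.0, -0.045, 0.999, 0.0]
contact_force: [1.0, 0.6, 3.1]
opening: 0.0002
```

```bash
python3 - <<'E'
from h import *
p,D=viewer.capture('side');p0=np.load('pics/side0_rgb.npy')
a=cv2.resize(p[145:205,300:400,::-1],None,fx=8,fy=8,interpolation=2);b=cv2.resize(p0[145:205,300:400,::-1],None,fx=8,fy=8,interpolation=2)
cv2.imwrite('pics/zz7.png',cv2.resize(np.vstack([b[:280],a[:280]]),None,fx=1,fy=1))
print(env.get_obs()['contact_force'],env.get_obs()['ft_torque'])
E
```

```text
[2.92232562 1.12956586 3.19935044] [ 0.07821494 -0.26069348  0.0459697 ]
```

View pics/zz7.png

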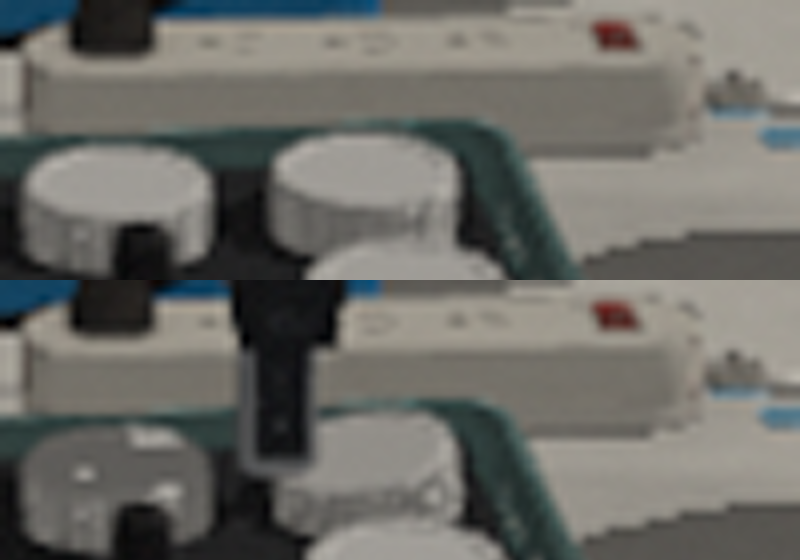

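Lid C is visibly tipped: the finger side is down and the right edge is up, at about (455,430) in the crop. So C is the loose one. I'll lift straight off and check that it levels.

Request:
jog_arm([
  {"delta_pos":[0,0,0.003],"yaw":0,"jaw":1},
  {"delta_pos":[0,0,0.005],"yaw":0,"jaw":1},
  {"delta_pos":[0,0,0.006],"yaw":0,"jaw":1},
  {"delta_pos":[-0.012,-0.001,0],"yaw":0,"jaw":1},
  {"delta_pos":[-0.012,-0.001,0],"yaw":0,"jaw":1},
  {"delta_pos":[0,0,-0.004],"yaw":0,"jaw":1},
  {"delta_pos":[0,0,-0.004],"yaw":0,"jaw":1},
  {"delta_pos":[0,0,0],"yaw":0,"jaw":1},
  {"delta_pos":[0,0,0],"yaw":0,"jaw":1},
  {"delta_pos":[0,0,0],"yaw":0,"jaw":1},
])

```text
clock: 12.47
tool_pos: [0.5245, 0.091, 0.0383]
ee_rot: [0.0, -0.045, 0.999, -0.0]
contact_force: [0.5, 0.1, 1.0]
opening: 0.0001
```

```bash
python3 - <<'E'
from h import *
p,D=viewer.capture('side')
cv2.imwrite('pics/zz8.png',cv2.resize(p[145:205,300:400,::-1],None,fx=8,fy=8,interpolation=2))
print(env.get_obs()['contact_force'],env.get_obs()['ft_torque'],env.get_obs()['tool_pos'])
print(proj('side',[[.5242,.0907,.058],[*env.get_obs()['tool_pos'][:2],.064]]))
E
```

```text
[-0.02338968  0.20406738  0.73394804] [ 0.03706675 -0.05400296  0.00854301] [0.52453298 0.0910259  0.03841244]
[[345.14337776 166.36646859]
 [345.06016669 163.95463292]]
```

View pics/zz8.png

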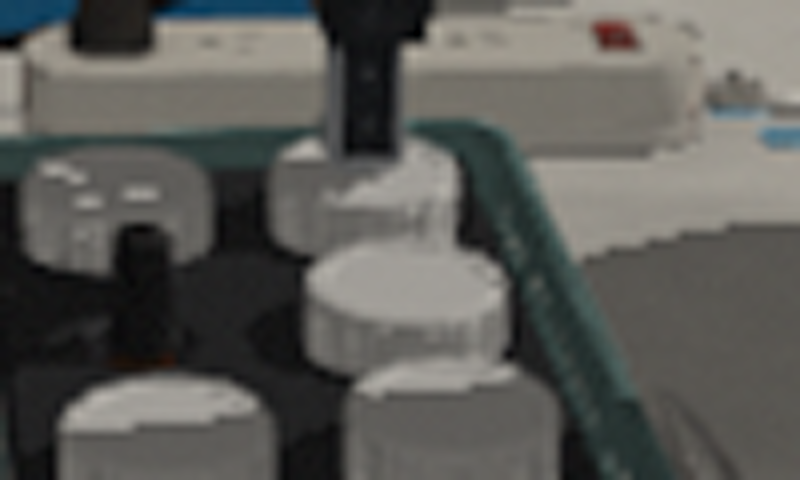

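Request:
jog_arm([
  {"delta_pos":[0,0,-0.001],"yaw":0,"jaw":1},
  {"delta_pos":[0,0,-0.001],"yaw":0,"jaw":1},
  {"delta_pos":[0,0,-0.001],"yaw":0,"jaw":1},
  {"delta_pos":[0,0,-0.001],"yaw":0,"jaw":1},
  {"delta_pos":[0,0,0],"yaw":0,"jaw":1},
])

```text
clock: 12.93
tool_pos: [0.5245, 0.0911, 0.0352]
ee_rot: [0.0, -0.045, 0.999, -0.0]
contact_force: [-0.9, -0.3, 6.1]
opening: -0.0002
```

Request:
jog_arm([
  {"delta_pos":[0,0,-0.001],"yaw":0,"jaw":1},
  {"delta_pos":[0,0,-0.001],"yaw":0,"jaw":1},
  {"delta_pos":[0,0,0],"yaw":0,"jaw":1},
])

```text
clock: 13.18
tool_pos: [0.5247, 0.0911, 0.0341]
ee_rot: [0.0, -0.045, 0.999, -0.0]
contact_force: [-3.6, -1.0, 12.0]
opening: -0.0001
```

Request:
jog_arm([
  {"delta_pos":[0,0,-0.001],"yaw":0,"jaw":1},
  {"delta_pos":[0,0,-0.001],"yaw":0,"jaw":1},
  {"delta_pos":[0,0,0],"yaw":0,"jaw":1},
])

```text
clock: 13.43
tool_pos: [0.5247, 0.0911, 0.0326]
ee_rot: [0.0, -0.045, 0.999, -0.0]
contact_force: [-4.4, 0.1, 14.9]
opening: 0.0001
```

Request:
jog_arm([
  {"delta_pos":[0,0,-0.001],"yaw":0,"jaw":1},
  {"delta_pos":[0,0,0],"yaw":0,"jaw":1},
])

```text
clock: 13.6
tool_pos: [0.5247, 0.0911, 0.0317]
ee_rot: [0.0, -0.045, 0.999, -0.0]
contact_force: [-4.3, 0.4, 14.0]
opening: -0.0002
```

Request:
jog_arm([
  {"delta_pos":[0,0,-0.001],"yaw":0,"jaw":1},
  {"delta_pos":[0,0,-0.001],"yaw":0,"jaw":1},
  {"delta_pos":[0,0,0],"yaw":0,"jaw":1},
])

```text
clock: 13.85
tool_pos: [0.5247, 0.0911, 0.0297]
ee_rot: [0.0, -0.045, 0.999, -0.0]
contact_force: [-4.9, 0.3, 14.9]
opening: -0.0003
```

Request:
jog_arm([
  {"delta_pos":[0,0,-0.001],"yaw":0,"jaw":1},
  {"delta_pos":[0,0,0],"yaw":0,"jaw":1},
])

```text
clock: 14.02
tool_pos: [0.5247, 0.0911, 0.0287]
ee_rot: [0.0, -0.045, 0.999, -0.0]
contact_force: [-4.2, -0.2, 15.3]
opening: 0.0002
```

Request:
jog_arm([
  {"delta_pos":[0,0,-0.001],"yaw":0,"jaw":1},
  {"delta_pos":[0,0,0],"yaw":0,"jaw":1},
])

```text
clock: 14.18
tool_pos: [0.5247, 0.0911, 0.0279]
ee_rot: [0.0, -0.045, 0.999, -0.0]
contact_force: [-4.5, -0.3, 17.6]
opening: -0.0001
```

Request:
jog_arm([
  {"delta_pos":[0,0,-0.001],"yaw":0,"jaw":1},
  {"delta_pos":[0,0,0],"yaw":0,"jaw":1},
])

```text
clock: 14.35
tool_pos: [0.5248, 0.0911, 0.0273]
ee_rot: [0.0, -0.045, 0.999, -0.0]
contact_force: [-5.9, -0.8, 20.2]
opening: -0.0001
```

Request:
jog_arm([
  {"delta_pos":[0,0,-0.001],"yaw":0,"jaw":1},
  {"delta_pos":[0,0,0],"yaw":0,"jaw":1},
])

```text
clock: 14.52
tool_pos: [0.5248, 0.0911, 0.0267]
ee_rot: [0.0, -0.045, 0.999, -0.0]
contact_force: [-7.7, -1.4, 22.8]
opening: -0.0001
```

Request:
jog_arm([
  {"delta_pos":[0,0,-0.0005],"yaw":0,"jaw":1},
  {"delta_pos":[0,0,0],"yaw":0,"jaw":1},
  {"delta_pos":[0,0,0],"yaw":0,"jaw":1},
  {"delta_pos":[0,0,0],"yaw":0,"jaw":1},
])

```text
clock: 14.85
tool_pos: [0.5249, 0.0911, 0.0265]
ee_rot: [0.0, -0.045, 0.999, -0.0]
contact_force: [-7.0, -0.8, 22.5]
opening: -0.0003
```

Request:
jog_arm([
  {"delta_pos":[0,0,-0.0005],"yaw":0,"jaw":1},
  {"delta_pos":[0,0,0],"yaw":0,"jaw":1},
  {"delta_pos":[0,0,0],"yaw":0,"jaw":1},
])

```text
clock: 15.1
tool_pos: [0.5249, 0.0911, 0.0262]
ee_rot: [0.0, -0.045, 0.999, -0.0]
contact_force: [-7.2, -0.5, 24.5]
opening: 0.0002
```

Request:
jog_arm([
  {"delta_pos":[0,0,0.002],"yaw":0,"jaw":1},
  {"delta_pos":[0,0,0.003],"yaw":0,"jaw":1},
  {"delta_pos":[0,0,0.004],"yaw":0,"jaw":1},
  {"delta_pos":[0,0,0.006],"yaw":0,"jaw":1},
  {"delta_pos":[0,0,0.003],"yaw":0,"jaw":1},
  {"delta_pos":[0.012,0.001,0],"yaw":0,"jaw":1},
  {"delta_pos":[0.012,0.001,0],"yaw":0,"jaw":1},
  {"delta_pos":[0,0,-0.003],"yaw":0,"jaw":1},
  {"delta_pos":[0,0,-0.003],"yaw":0,"jaw":1},
  {"delta_pos":[0,0,0],"yaw":0,"jaw":1},
])

```text
clock: 15.93
tool_pos: [0.546, 0.0928, 0.0329]
ee_rot: [-0.002, -0.045, 0.999, -0.0]
contact_force: [-0.4, -0.1, -0.9]
opening: -0.0002
```

```bash
python3 - <<'E'
from h import *
p,D=viewer.capture('side')
cv2.imwrite('pics/zz9.png',cv2.resize(p[145:205,300:400,::-1],None,fx=8,fy=8,interpolation=2))
print(env.get_obs()['contact_force'],env.get_obs()['tool_pos'])
E
```

```text
[-0.56994161 -0.12078924  0.03217033] [0.54596195 0.09283316 0.03313216]
```

View pics/zz9.png

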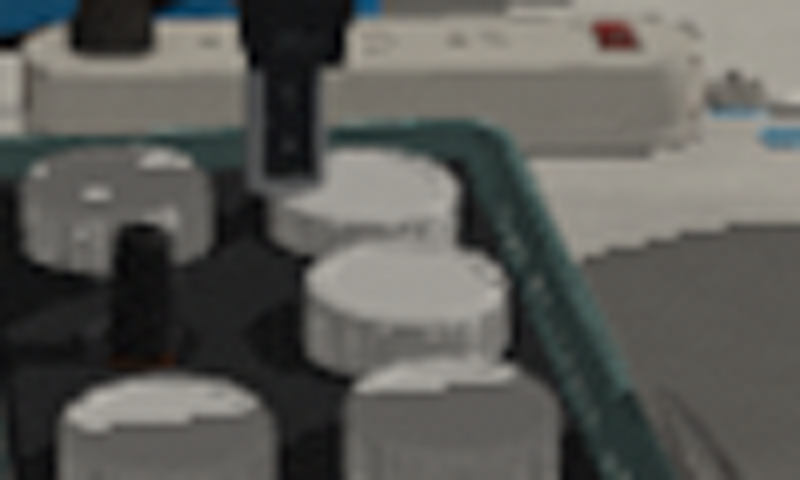

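The lid now sits lower and level: its top edge is at about row 150 in the crop, against about 133 before. A light edge press will confirm it no longer rocks.

Request:
jog_arm([
  {"delta_pos":[0.001,0,-0.001],"yaw":0,"jaw":1},
  {"delta_pos":[0,0,-0.0005],"yaw":0,"jaw":1},
  {"delta_pos":[0,0,0],"yaw":0,"jaw":1},
])

```text
clock: 16.23
tool_pos: [0.5485, 0.093, 0.0327]
ee_rot: [-0.0, -0.045, 0.999, -0.0]
contact_force: [-0.6, -0.0, -0.7]
opening: 0.0
```

Request:
jog_arm([
  {"delta_pos":[0,0,-0.0005],"yaw":0,"jaw":1},
  {"delta_pos":[0,0,0],"yaw":0,"jaw":1},
])

```text
clock: 16.4
tool_pos: [0.5488, 0.093, 0.0324]
ee_rot: [-0.0, -0.045, 0.999, 0.0]
contact_force: [0.3, -0.0, -0.7]
opening: -0.0003
```

Request:
jog_arm([
  {"delta_pos":[0,0,-0.0005],"yaw":0,"jaw":1},
  {"delta_pos":[0,0,0],"yaw":0,"jaw":1},
])

```text
clock: 16.57
tool_pos: [0.5489, 0.093, 0.0319]
ee_rot: [0.0, -0.045, 0.999, -0.0]
contact_force: [0.1, -0.1, -0.4]
opening: -0.0001
```

Request:
jog_arm([
  {"delta_pos":[0,0,-0.0005],"yaw":0,"jaw":1},
  {"delta_pos":[0,0,0],"yaw":0,"jaw":1},
])

```text
clock: 16.73
tool_pos: [0.549, 0.093, 0.0314]
ee_rot: [0.0, -0.045, 0.999, 0.0]
contact_force: [1.3, 0.3, -0.1]
opening: -0.0003
```

Request:
jog_arm([
  {"delta_pos":[0,0,-0.0005],"yaw":0,"jaw":1},
  {"delta_pos":[0,0,0],"yaw":0,"jaw":1},
])

```text
clock: 16.9
tool_pos: [0.549, 0.093, 0.031]
ee_rot: [0.0, -0.045, 0.999, 0.0]
contact_force: [-0.7, -0.5, 1.1]
opening: -0.0002
```

Request:
jog_arm([
  {"delta_pos":[0,0,-0.0005],"yaw":0,"jaw":1},
  {"delta_pos":[0,0,0],"yaw":0,"jaw":1},
])

```text
clock: 17.07
tool_pos: [0.5491, 0.093, 0.0307]
ee_rot: [0.0, -0.045, 0.999, 0.0]
contact_force: [0.3, -0.3, 2.4]
opening: 0.0001
```

Request:
jog_arm([
  {"delta_pos":[0,0,-0.0005],"yaw":0,"jaw":1},
  {"delta_pos":[0,0,0],"yaw":0,"jaw":1},
])

```text
clock: 17.23
tool_pos: [0.5492, 0.093, 0.0303]
ee_rot: [0.0, -0.045, 0.999, 0.0]
contact_force: [-0.6, -0.1, 4.1]
opening: -0.0
```

Request:
jog_arm([
  {"delta_pos":[0,0,-0.0005],"yaw":0,"jaw":1},
  {"delta_pos":[0,0,0],"yaw":0,"jaw":1},
])

```text
clock: 17.4
tool_pos: [0.5493, 0.093, 0.0299]
ee_rot: [0.0, -0.045, 0.999, 0.0]
contact_force: [-1.2, -0.4, 5.5]
opening: -0.0001
```

It's stiff now, about 4–5 N/mm, so it's firm. Retreating for a clear final look.

Request:
jog_arm([
  {"delta_pos":[0,0,0.005],"yaw":0,"jaw":1},
  {"delta_pos":[0,0,0.015],"yaw":0,"jaw":1},
  {"delta_pos":[0,0,0.03],"yaw":0,"jaw":1},
  {"delta_pos":[0,0,0.03],"yaw":0,"jaw":1},
  {"delta_pos":[0,0,0.03],"yaw":0,"jaw":1},
  {"delta_pos":[0,0,0.03],"yaw":0,"jaw":1},
  {"delta_pos":[0,0,0.03],"yaw":0,"jaw":1},
  {"delta_pos":[-0.01,0.025,0],"yaw":0,"jaw":1},
  {"delta_pos":[-0.01,0.025,0],"yaw":0,"jaw":1},
  {"delta_pos":[-0.01,0.025,0],"yaw":0,"jaw":1},
])

```text
clock: 18.23
tool_pos: [0.5189, 0.1685, 0.2001]
ee_rot: [0.001, -0.044, 0.999, 0.0]
contact_force: [0.7, -0.1, -0.3]
opening: 0.0001
```

Request:
jog_arm([
  {"delta_pos":[-0.015,0.025,0],"yaw":0,"jaw":1},
  {"delta_pos":[-0.015,0.025,0],"yaw":0,"jaw":1},
  {"delta_pos":[-0.015,0.025,0],"yaw":0,"jaw":1},
  {"delta_pos":[-0.015,0.025,0],"yaw":0,"jaw":1},
  {"delta_pos":[-0.015,0.025,0],"yaw":0,"jaw":1},
  {"delta_pos":[-0.015,0.025,0],"yaw":0,"jaw":1},
  {"delta_pos":[-0.015,0.025,0],"yaw":0,"jaw":1},
  {"delta_pos":[-0.015,0.025,0],"yaw":0,"jaw":1},
  {"delta_pos":[-0.015,0.02,0],"yaw":0,"jaw":1},
  {"delta_pos":[0,0,0],"yaw":0,"jaw":1},
])

```text
clock: 19.07
tool_pos: [0.381, 0.391, 0.1989]
ee_rot: [-0.001, -0.047, 0.999, 0.001]
contact_force: [-0.4, 0.9, -0.3]
opening: 0.0001
```

```bash
python3 shot.py 10; python3 - <<'E'
from h import *
for k in ('0','10'):
    D=np.load(f'pics/top{k}.npy');C=cloud('top',D)
    for nm,(x,y) in dict(A=(.5937,.0972),B=(.5805,.2441),C=(.5242,.0907),D=(.5177,.1643),E=(.5114,.2374)).items():
        m=(np.hypot(C[...,0]-x,C[...,1]-y)<.02)&(abs(C[...,2]-.058)<.02)
        P=C[m];A=np.c_[P[:,:2]-[x,y],np.ones(len(P))];s=np.linalg.lstsq(A,P[:,2],rcond=None)[0]
        print(k,nm,len(P),s.round(4))
E
```

```text
19.0667 [0.381  0.391  0.1989] [-0.39  0.92 -0.31] [ 0.005  0.006 -0.011]
0 A 374 [0.0093 0.0063 0.0583]
0 B 379 [0.0107 0.0147 0.0575]
0 C 382 [0.0031 0.0124 0.0588]
0 D 382 [-0.0053  0.0158  0.0583]
0 E 381 [-0.0113 -0.01    0.0591]
10 A 373 [ 0.0006 -0.0019  0.0583]
10 B 376 [-0.0069  0.0044  0.0574]
10 C 379 [ 0.0026 -0.0042  0.0536]
10 D 381 [ 0.0017 -0.0018  0.0583]
10 E 385 [ 0.0024 -0.0136  0.0592]
```

View pics/s10.png

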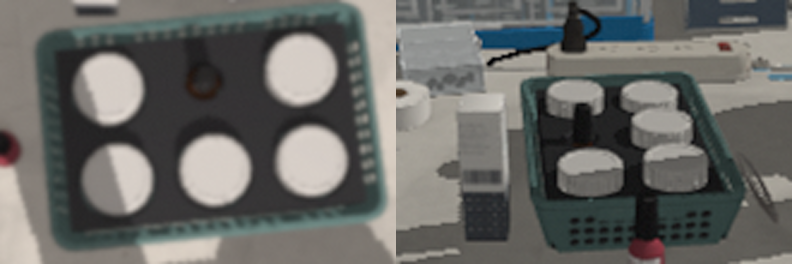

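C dropped 5.2 mm and is level. The other lids and the bystanders haven't moved.

```bash
python3 -c "
from workcell import env
print(env.close_job())"
```

```text
the job is handed in; nothing more can be done
None
```

The loose lid was the one at tray x = −35, y = −74 mm. It is now pressed home and level, and I handed the job in at about 19 s of the 54 s allowed.

- **Finding it:** I pressed lids lightly near the edge, one after another. The lids at (−35, +74) and (−35, 0) were firm, giving about 4–5 N/mm with readings no higher than 6.5 N. The third lid gave only about 1–1.5 N/mm and visibly tipped at 3 N. I stopped there, so the two lids in the +35 column were never touched.
- **Seating it:** I lifted straight off, let it come level, then pressed at its middle. It slid down at about 15 N, and I took the push to 24.5 N (steady sideways force up to about 8 N).
- **Last checks:** Depth readings show its top fell from 58.8 to 53.6 mm, with a slope under 0.005 rad. The other four tops changed by 0.1 mm or less. A second light edge press, to 5.5 N, found it stiff with no rocking. In the final pictures nothing else looks moved, though the tweezers and tally counter got only a partial look.

**Disagreement:** with the gripper shut, the visible fingertips and the point of contact were about 22 mm above the reported TCP. I found contact by force and camera instead of trusting the TCP height.

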